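# Reset the tripped breaker

## Robot

A 6-joint arm with a two-finger parallel gripper is mounted at the origin on a cart in front of the work surface, level with it; the furniture and walls round the work are solid. World frame = base frame: x ahead of the robot, y to its left, z up, the work surface at z = 0. Lengths are in m, angles in rad, forces in N, time in s.
With the tool pointing down it reaches from about 0.325 to 1 m from the base axis. Payload 5.1 kg.
Tool frame: the origin (TCP) lies between the finger pads, 19 mm behind the fingertips; this is the grasp point; z points along the fingers, y is the line along which they close (so a half turn about z gives the same grasp; the last joint's range is limited). The gripper opens to 85 mm and grips with 20 to 120 N. Pads are 22 mm wide; open, the fingers measure 114 mm over their backs; the gripper's body (76 mm by 85 mm) begins 54 mm behind the grasp point. The pads swing forward as they close: fully open they stand 13 mm farther back than shut.
Start: joints at [-1.187, 0.124, 1.65, -0, 1.367, -0.083], TCP at [0.292, -0.58, 0.25] pointing down, gripper open.
Joint ranges: [-2.61, 2.61], [-1.02, 2.33], [0.03, 2.71], [-1.35, 4.49], [0.32, 2.68], [-2.91, 2.91]. Speed limits (rad/s): [2.57, 2.57, 3.14, 3.14, 3.14, 3.14].

## Interface

Orientations are given as a unit quaternion [x, y, z, w].
In Python, from station import ctrl gives the robot as it stands. The module is installed in compiled form; this text tells all that it offers.
- The arm moves only by the tool drive_tool, never from a script. Its arguments are lists of equal length, an entry for each row: "rot": the turn, a rotation vector about the world's x, y, z in units of 0.12 rad (1.0 is 0.12 rad), a list of three; "delta_pos": the shift along the world's x, y, z in units of 0.025 m (1.0 is 0.025 m), a list of three; "claw": the closure, from -1 (fully open) to 1 (shut). A call has exactly 10 rows; each row shifts and turns the commanded pose from where the row before left it; what a row does not reach is not made up. A row lasts 1/8 s, in which the tool goes at most 62.5 mm and 10.7 degrees, less where a joint would pass 70% of its speed; a pose out of reach is approached as far as the arm can. A call with a number of a shift or a turn outside -1 to 1 is refused whole. A call with a gripper value outside its range is refused whole. The fingers move at their own pace and stop on an object; the grip force is fixed at half the most. Time passes only in rows, so rows that do not move let the fingers close, or fill a call up. It gives the time, the measured TCP pose, the force, the opening and the grip force at its end, in the units of the state.
- ctrl.state(): the state, without advancing time (a new reading comes with each control period).
- ctrl.get_image(name): name is "scene" or "top"; returns a dict with "image" (384x512x3 uint8, red, green, blue), "range_z" (384x512 float32, m along the optical axis (not along the pixel's ray), 0 where there is no reading), "fx", "fy", "cx", "cy" (pixels), "k1" (the pictures are not rectified: a ray, as slopes to the right and down, at radius r is drawn at 1 + k1 r^2 times it, then the intrinsics apply), "eye" and "orientation" of the camera in the world. Camera axes: x right, y up, looking along -z (the intrinsics and any distortion apply to the point x, -y, -z); pixel columns grow to the right and rows downward; lengths in m; the calibration is good to about 2 mm. A picture is of the moment at which its call begins.
- ctrl.sign_off(): hands the job in; it is judged then, once.
Trained networks look in a picture, given as the dict that the camera call returned (one of the last four; its "shot" number tells which), for a name from the list of things; names that differ only in an ending like _2 or _b are one class to them, and where a whole thing is asked for, a point or a joint stands for the part that bears it (a point fixed in the world has none). Each returns a list of dicts, best first, with "conf" (0 to 1); they miss things now and then, are a little off and sometimes report something else, mostly with a low value. They report only what shows in the picture. A call takes as long as a camera call.
- ctrl.boxes_of(picture, query): "pixel" ([row, column] in pixels, amid what is visible of it).
- ctrl.pinpoint(picture, query): "pixel" ([row, column] in pixels: a listed point, or the origin of a listed thing).
The state is a dict: "time": time; "q": joint angles; "qvel": joint speeds; "joint_torque": joint torques, N m; "eef_pos": TCP position; "eef_rot": TCP orientation; "ft_force": force on the tool from outside, world axes, zero at the start; "ft_torque": the same for the moment, N m; "opening": finger opening in m; "finger_force": force on a finger pad.
Only numpy, scipy, OpenCV 4.12 (cv2) and the standard library are available. Lean on these libraries where they do the work, as an engineer would, in place of code of your own. Each camera call takes 0.05 s, during which the arm holds its last target. There are 200 camera calls.

## Task

One of the four breaker modules on the aluminium base has tripped: its white button stands well proud of its top, the others are almost flush. Gently press that one button fully home with the fingertips, without touching the other three breakers, lifting any module out of its pocket or disturbing the parts lying around, then withdraw the hand at least 10 cm from the button.

Things in the scene. Friction and masses are not known exactly. Their poses are not given: they have to be found in the camera images.
- base: low aluminium mounting base fixed to the desk, tray 52 (its x) x 205 (its y) x 20 tall with four pockets in a row along its y axis, 50 apart (centres at y = -75, -25, 25, 75), inner floor 6 above the desk. A 4 mm thick screwed-down ear juts out 22 mm from either end. Origin: centre of its underside; it is turned a little counter-clockwise seen from above, up to about 0.3 rad
- tripped: THE TRIPPED BREAKER: black block module 42 (x) x 45 (y) x 90 tall, standing loose (250 g) in one of the four pockets with 1 mm play; its flat top is 96 above the desk. In the middle of its top a white round push button, diameter 16. Its button stands about 14 mm proud of the module's top (others 2 mm); the four stand in any order. Origin: centre of its underside
- tripped_button (a joint): button travel in m: 0 = popped right out (14 mm proud), 0.012 = fully home against its stop (2 mm proud). Slides down with about 4 N and stays where it is left; the stop is rigid
- tripped_top (a point): centre of the top face of the tripped breaker's button; it goes down with the button (110 mm above the desk when right out, 98 mm when home)
- breaker_b: a breaker that is in order: black block module 42 (x) x 45 (y) x 90 tall, standing loose (250 g) in one of the four pockets with 1 mm play; its flat top is 96 above the desk. In the middle of its top a white round push button, diameter 16. Its button is home, only about 2 mm proud. Origin: centre of its underside
- breaker_b_button (a joint): button travel in m: 0 = popped right out (14 mm proud), 0.012 = fully home against its stop (2 mm proud). Slides down with about 4 N and stays where it is left; the stop is rigid
- breaker_c: a breaker that is in order: black block module 42 (x) x 45 (y) x 90 tall, standing loose (250 g) in one of the four pockets with 1 mm play; its flat top is 96 above the desk. In the middle of its top a white round push button, diameter 16. Its button is home, only about 2 mm proud. Origin: centre of its underside
- breaker_c_button (a joint): button travel in m: 0 = popped right out (14 mm proud), 0.012 = fully home against its stop (2 mm proud). Slides down with about 4 N and stays where it is left; the stop is rigid
- breaker_d: a breaker that is in order: black block module 42 (x) x 45 (y) x 90 tall, standing loose (250 g) in one of the four pockets with 1 mm play; its flat top is 96 above the desk. In the middle of its top a white round push button, diameter 16. Its button is home, only about 2 mm proud. Origin: centre of its underside
- breaker_d_button (a joint): button travel in m: 0 = popped right out (14 mm proud), 0.012 = fully home against its stop (2 mm proud). Slides down with about 4 N and stays where it is left; the stop is rigid
- relay: loose plug-in relay, a cream block 23x29x36 standing behind the base (mm). Origin: centre of its underside
- pot: loose potentiometer 34x24x37, grey round body with its shaft up, in front of the base (mm). Origin: centre of its underside (roughly)
- can: loose blue capacitor can, diameter 35, 61 tall with its two pins, beyond the base's +y end (mm). Origin: centre of its underside
- spool: loose solder spool, diameter 50, 30 tall, behind the base (mm). Origin: centre of its underside
- board: loose small green circuit board 42x70x8, lying behind the base (mm). Origin: centre of its underside
- strip: loose white terminal strip 17x80x13, lying at the back left (mm). Origin: centre of its underside

How it is judged:
On the way, in this order (a step that is already met when the one before it is completed fails the run):
1. the fingertips touch the tripped breaker while its button is still out (contact force between the fingers and tripped above 0.3 N and value of joint tripped_button below 0.0095 m).
2. the tripped breaker's button is pressed home (value of joint tripped_button above 0.0095 m), for 0.2 s.
At the end, for the whole second after the job is handed in: all four buttons are home (at least 9.5 of their 12 mm travel), all modules sit in their pockets at rest (raised under 4 mm, tilted under 0.08 rad), and the TCP is more than 10 cm from the pressed button (value of joint each of tripped_button, breaker_b_button, breaker_c_button, breaker_d_button above 0.0095 m and z of each of tripped, breaker_b, breaker_c, breaker_d in the frame of base below 0.01 m and angle between each of tripped, breaker_b, breaker_c, breaker_d's own z axis and vertical below 0.08 rad and distance between the grasp point and tripped_top above 0.1 m and linear speed of each of tripped, breaker_b, breaker_c, breaker_d below 0.02 m/s); the robot touches nothing.
It fails at once if another breaker is touched (over 1 N) (contact force between any of the fingers, the arm and breaker_b above 1 N or contact force between any of the fingers, the arm and breaker_c above 1 N or contact force between any of the fingers, the arm and breaker_d above 1 N).
It fails at once if the tripped breaker is pressed hard (over 40 N) (contact force between any of the fingers, the arm and tripped above 40 N).
It fails at once if a breaker is lifted more than 6 mm off its pocket floor (z of any of tripped, breaker_b, breaker_c, breaker_d in the frame of base above 0.012 m).
It fails at once if a part lying around is shifted by more than 8 mm (distance of any of relay, pot, can, spool, board, strip from where it was at the start of the episode above 0.008 m).
It also fails if it takes over 32 s, if anything falls off the work surface, if the arm or the gripper's body presses on something with over 40 N, if the wrist force passes 120 N, or if a joint passes its speed limit or range.

## Working session

There is one attempt and no reset: what is moved stays moved. The work goes in short steps, Python scripts to look and compute and a tool call to move; the robot and the scene stay as the last step left them, time stands still between calls to the robot, and variables do not carry over. Pictures are saved under pics/ and viewed, at most 10 in all, crops included, and the job is handed in when it is done.

Besides the shell and the picture viewer there is one more tool, called after "Call:" by a JSON object that holds its "name" and its "arguments", one argument or row to a line. drive_tool: Moves the arm, as the interface text tells. Shifts and turns lie within -1 to 1; 1 stands for 0.025 m of shift or 0.12 rad of turn. Its arguments: {"type":"object","properties":{"rot":{"type":"array","items":{"type":"array","items":{"type":"number"}}},"delta_pos":{"type":"array","items":{"type":"array","items":{"type":"number"}}},"claw":{"type":"array","items":{"type":"number"}}},"required":["rot","delta_pos","claw"]}

```bash
mkdir -p pics
cat > h.py <<'E'
import numpy as np, cv2
from scipy.spatial.transform import Rotation as R
from station import ctrl
def rays(p,rc):
    rc=np.atleast_2d(np.asarray(rc,float))
    d=np.stack([(rc[:,1]-p["cx"])/p["fx"],(rc[:,0]-p["cy"])/p["fy"]],1)
    u=d.copy()
    for _ in range(20): u=d/(1+p["k1"]*(u**2).sum(1,keepdims=True))
    return np.c_[u[:,0],-u[:,1],-np.ones(len(u))]
def world(p,rc,z):
    "z: depth along axis"
    return R.from_quat(p["orientation"]).apply(rays(p,rc)*np.atleast_1d(z)[:,None])+p["eye"]
def at_height(p,rc,h):
    d=R.from_quat(p["orientation"]).apply(rays(p,rc)); e=np.array(p["eye"])
    return e+d*((h-e[2])/d[:,2])[:,None]
def cloud(p):
    m=np.argwhere(p["range_z"]>0); return m,world(p,m,p["range_z"][m[:,0],m[:,1]])
E
cat > a.py <<'E'
from h import *
for n in("scene","top"):
    p=ctrl.get_image(n); cv2.imwrite(f"pics/{n}0.png",p["image"][:,:,::-1])
    print(n,p["eye"],p["fx"],p["k1"])
    for q in("tripped_top","tripped","base"):
        for d in ctrl.pinpoint(p,q)[:4]:
            rc=d["pixel"]; h={"tripped_top":.11,"tripped":.006,"base":0}[q]
            print(q,np.round(d["conf"],2),np.round(rc,1),at_height(p,rc,h).round(4))
    m,w=cloud(p)
    s=(w[:,2]>.103)&(w[:,2]<.118)&(w[:,0]>.2)
    ss=p["image"][m[:,0],m[:,1]].min(1)>120
    print("white high",(s&ss).sum(),np.median(w[s&ss],0) if (s&ss).any() else None, w[s&ss].std(0))
    t=(w[:,2]>.090)&(w[:,2]<.102)&(w[:,0]>.2)&(abs(w[:,1])<.6)
    print("tops",t.sum(),cv2.minAreaRect(w[t][:,:2].astype(np.float32)*1000))
s=ctrl.state();print(s["time"],s["eef_pos"],s["eef_rot"],s["opening"],s["ft_force"])
E
python3 a.py
```

```text
scene [ 0.3189998  -0.11660765  0.83577586] 441.8643623556849 0.023310572046716417
tripped_top 0.38 [259.4 306.2] [[ 0.5568 -0.0281  0.11  ]]
tripped 0.64 [273.8 297.1] [[ 0.5566 -0.0194  0.006 ]]
tripped 0.17 [259.7 306. ] [[ 0.5901 -0.0154  0.006 ]]
base 0.8 [255.5 268.1] [[0.5507 0.0476 0.    ]]
white high 92 [ 0.56145599 -0.02200002  0.10790456] [0.1345806  0.19584329 0.00256005]
tops 4021 ((621.56298828125, 102.232177734375), (600.6920166015625, 928.93603515625), 6.9802045822143555)
top [0.45552208 0.12950134 0.94953514] 394.54890619635285 0.005448243407995768
tripped_top 0.54 [214.2 314.4] [[ 0.5615 -0.0214  0.11  ]]
tripped 0.96 [224.  308.7] [[ 0.5508 -0.026   0.006 ]]
base 0.72 [225.  277.4] [[0.5481 0.0488 0.    ]]
white high 1478 [ 0.65239141 -0.40453968  0.11104428] [0.11650461 0.08627422 0.00409361]
tops 3056 ((592.599609375, 2.70062255859375), (919.71435546875, 550.6798706054688), 60.54079055786133)
0.4 [ 0.29246833 -0.58039204  0.24983484] [ 9.72885522e-01  2.31287131e-01 -1.84174761e-05 -1.51956213e-04] 0.0854589600776152 [ 0.79651408 -0.30465191  0.11681133]
```

View pics/scene0.png

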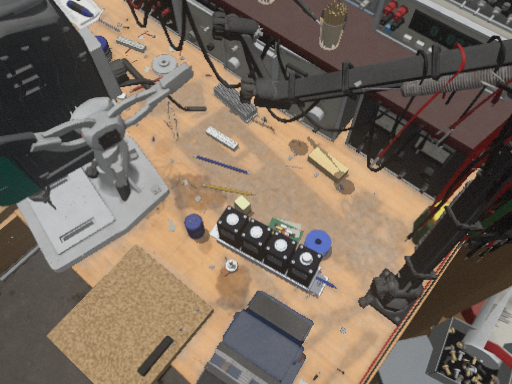

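View pics/top0.png

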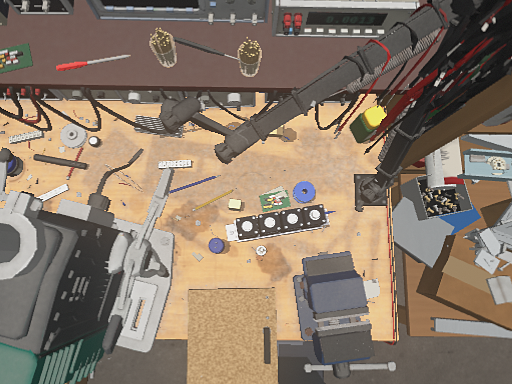

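The four breakers form a row, at columns 247–314 and rows 214–226 in the top picture. The rightmost button (row 214, col 314; row 259, col 306 in the scene picture) looks like the proud one. I'll check the button heights and the obstacles along the path (vise, lamp arm).

```bash
cat > b.py <<'E'
from h import *
G=np.full((24,34),-1.)
for n in("scene","top"):
    p=ctrl.get_image(n); m,w=cloud(p)
    box=(w[:,0]>.45)&(w[:,0]<.66)&(w[:,1]>-.1)&(w[:,1]<.2)
    c=p["image"][m[:,0],m[:,1]].astype(int)
    s=box&(w[:,2]>.092)&(w[:,2]<.118)&(c.min(1)>130)
    mask=np.zeros((384,512),np.uint8); mask[m[s][:,0],m[s][:,1]]=1
    k,l,st,cen=cv2.connectedComponentsWithStats(mask)
    lab=l[m[:,0],m[:,1]]
    for i in range(1,k):
        if st[i,4]>15:
            q=w[lab==i]; print(n,st[i,4],cen[i][::-1].round(1),"mean",q.mean(0).round(4),"medz",np.median(q[:,2]).round(4))
    t=box&(w[:,2]>.088)&(w[:,2]<.118)
    if t.sum()>50: print("tops",t.sum(),cv2.minAreaRect(w[t][:,:2].astype(np.float32)*1000))
    i=((w[:,0]+.0)/.04).astype(int); j=((w[:,1]+.9)/.04).astype(int)
    ok=(i>=0)&(i<24)&(j>=0)&(j<34)&(w[:,0]>=0)&(w[:,1]>=-.9)
    np.maximum.at(G,(i[ok],j[ok]),w[ok,2])
print("cm heights; rows x from .94 down, cols y -0.88.. step .04")
print("      "+" ".join("%3d"%round((-.88+.04*j)*100) for j in range(34)))
for i in range(23,-1,-1): print("%5.2f "%(i*.04+.02)+" ".join("%3d"%round(v*100) if v>-1 else "  ." for v in G[i]))
E
python3 b.py
```

```text
scene 112 [219.  232.1] mean [0.5354 0.1227 0.0966] medz 0.0966
scene 122 [231.6 255.9] mean [0.5446 0.0738 0.0963] medz 0.0964
scene 122 [244.8 280.5] mean [0.5534 0.0244 0.0969] medz 0.0969
scene 116 [257.9 305.7] mean [ 0.5608 -0.0249  0.1026] medz 0.1059
tops 3271 ((501.7026672363281, 21.163772583007812), (144.97975158691406, 230.81283569335938), 10.522951126098633)
top 87 [214.5 314.2] mean [ 0.5618 -0.0225  0.1021] medz 0.1013
top 91 [218.3 291.9] mean [0.5536 0.0254 0.0969] medz 0.097
top 92 [222.  269.3] mean [0.545  0.0747 0.0968] medz 0.0965
top 93 [225.7 246.7] mean [0.5364 0.1236 0.097 ] medz 0.0969
tops 2266 ((502.5758056640625, 21.935867309570312), (144.43789672851562, 231.77847290039062), 10.167180061340332)
cm heights; rows x from .94 down, cols y -0.88.. step .04
      -88 -84 -80 -76 -72 -68 -64 -60 -56 -52 -48 -44 -40 -36 -32 -28 -24 -20 -16 -12  -8  -4   0   4   8  12  16  20  24  28  32  36  40  44
 0.94   .   .   .   .   .   .   .   .   .   .   .   .   .   .   . -17   .   .   0   .   .   .   .   .   .   9   .   .   .   .   .   .   .   .
 0.90   .   .   .   .   .
[... 2540 characters left out ...]
 -74 -74 -74 -74 -74 -74 -74 -74 -74   .   .   .   .   .   .   .   . -66 -64 -65 -64 -64   3   3   3   3   3   3   .   .   3   .   .
 0.14 -74 -74 -74 -74 -74 -74 -74 -74 -74 -74 -74 -74 -74   .   .   .   .   . -65 -64 -64 -64 -64   .   .   .   .   .   .   .   . -74 -74 -74
 0.10 -74 -74 -74 -74 -74 -74 -74 -74 -74 -74 -74 -74 -74   .   .   .   .   . -64 -29 -29 -29 -29 -29   .   .   .   .   .   .   . -74 -74 -74
 0.06 -74 -74 -74 -74 -74 -74 -74 -74 -74 -74 -74 -74 -74 -74 -74   .   . -66 -64   .   .   .   .   .   .   .   .   .   .   .   . -74 -74 -74
 0.02 -74 -74 -74 -74 -74 -74 -74 -74 -74 -74 -74 -74 -74 -74 -74 -74 -74 -66 -65   .   .   .   .   .   .   .   .   .   .   .   . -74 -74 -74
```

The rightmost module is the tripped one. Its button is at about (0.562, -0.023), it is the only one that reads well above 97 mm, and the 50 mm row spacing agrees. The base yaw is about 0.17 rad. The way there at z = 0.25 is clear, since nothing along it stands above 0.16.

Call:
{"name": "drive_tool", "arguments": {
  "delta_pos": [
    [0.5, 1, 0],
    [0.5, 1, 0],
    [0.5, 1, 0],
    [0.5, 1, 0],
    [0.5, 1, 0],
    [0.5, 1, 0],
    [0.5, 1, 0],
    [0.5, 1, 0],
    [0.5, 1, 0],
    [0.5, 1, 0]
  ],
  "rot": [
    [0, 0, -0.245],
    [0, 0, -0.245],
    [0, 0, -0.245],
    [0, 0, -0.245],
    [0, 0, -0.245],
    [0, 0, -0.245],
    [0, 0, -0.245],
    [0, 0, -0.245],
    [0, 0, -0.245],
    [0, 0, -0.245]
  ],
  "claw": [1, 1, 1, 1, 1, 1, 1, 1, 1, 1]
}}

```text
time: 1.75
eef_pos: [0.4178, -0.3296, 0.2502]
eef_rot: [0.996, 0.086, 0.0, 0.0]
ft_force: [0.6, 0.2, -0.4]
opening: 0.0
finger_force: 0.0
```

Call:
{"name": "drive_tool", "arguments": {
  "delta_pos": [
    [0.5, 1, 0],
    [0.5, 1, 0],
    [0.5, 1, 0],
    [0.5, 1, 0],
    [0.5, 1, 0],
    [0.5, 1, 0],
    [0.5, 1, 0],
    [0.5, 1, 0],
    [0.5, 1, 0],
    [0.5, 1, 0]
  ],
  "rot": [
    [0, 0, 0],
    [0, 0, 0],
    [0, 0, 0],
    [0, 0, 0],
    [0, 0, 0],
    [0, 0, 0],
    [0, 0, 0],
    [0, 0, 0],
    [0, 0, 0],
    [0, 0, 0]
  ],
  "claw": [1, 1, 1, 1, 1, 1, 1, 1, 1, 1]
}}

```text
time: 3.0
eef_pos: [0.5429, -0.0796, 0.2502]
eef_rot: [0.996, 0.086, 0.0, 0.0]
ft_force: [1.0, -0.0, 0.3]
opening: -0.0
finger_force: 0.0
```

Call:
{"name": "drive_tool", "arguments": {
  "delta_pos": [
    [0.25, 0.75, 0],
    [0.25, 0.75, 0],
    [0.25, 0.75, 0],
    [0, 0, -0.6],
    [0, 0, -0.6],
    [0, 0, -0.6],
    [0, 0, -0.6],
    [0, 0, -0.6],
    [0, 0, -0.6],
    [0, 0, 0]
  ],
  "rot": [
    [0, 0, 0],
    [0, 0, 0],
    [0, 0, 0],
    [0, 0, 0],
    [0, 0, 0],
    [0, 0, 0],
    [0, 0, 0],
    [0, 0, 0],
    [0, 0, 0],
    [0, 0, 0]
  ],
  "claw": [1, 1, 1, 1, 1, 1, 1, 1, 1, 1]
}}

```text
time: 4.25
eef_pos: [0.5602, -0.0241, 0.1581]
eef_rot: [0.996, 0.086, -0.002, -0.0]
ft_force: [-0.2, -1.2, -0.0]
opening: 0.0002
finger_force: 0.0
```

Run:
```python
from h import *
o=[]
for n in("scene","top"):
    p=ctrl.get_image(n)
    r,c=(258,306) if n=="scene" else (214,314)
    o.append(cv2.resize(p["image"][r-50:r+50,c-65:c+65,::-1],None,fx=3,fy=3,interpolation=cv2.INTER_CUBIC))
cv2.imwrite("pics/near.png",np.hstack(o))
s=ctrl.state();print(s["eef_pos"],s["ft_force"])
```

```text
[ 0.56139483 -0.02422587  0.16010113] [-0.11671395 -0.37996436 -0.46160406]
```

View pics/near.png

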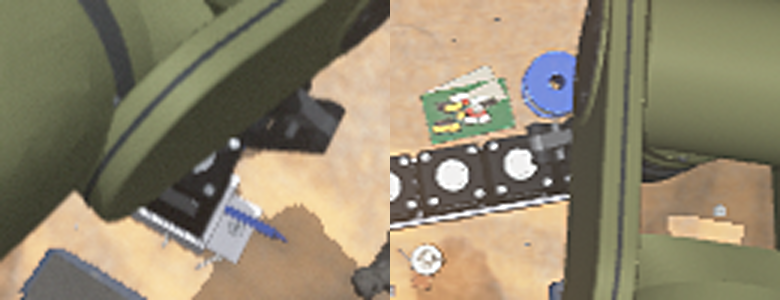

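The arm hides the button in both views, but the measured TCP is within about 1 mm of the target. I'm going down slowly and watching the force.

Call:
{"name": "drive_tool", "arguments": {
  "delta_pos": [
    [0, 0.04, -0.2],
    [0, 0, -0.2],
    [0, 0, -0.2],
    [0, 0, -0.2],
    [0, 0, -0.12],
    [0, 0, -0.04],
    [0, 0, 0],
    [0, 0, 0],
    [0, 0, 0],
    [0, 0, 0]
  ],
  "rot": [
    [0, 0, 0],
    [0, 0, 0],
    [0, 0, 0],
    [0, 0, 0],
    [0, 0, 0],
    [0, 0, 0],
    [0, 0, 0],
    [0, 0, 0],
    [0, 0, 0],
    [0, 0, 0]
  ],
  "claw": [1, 1, 1, 1, 1, 1, 1, 1, 1, 1]
}}

```text
time: 5.6
eef_pos: [0.5613, -0.0232, 0.1361]
eef_rot: [0.996, 0.086, 0.0, 0.0]
ft_force: [-0.2, 0.1, -0.3]
opening: 0.0001
finger_force: 0.0
```

Call:
{"name": "drive_tool", "arguments": {
  "delta_pos": [
    [0, 0, -0.04],
    [0, 0, -0.04],
    [0, 0, -0.04],
    [0, 0, -0.04],
    [0, 0, -0.04],
    [0, 0, -0.04],
    [0, 0, -0.04],
    [0, 0, -0.04],
    [0, 0, 0],
    [0, 0, 0]
  ],
  "rot": [
    [0, 0, 0],
    [0, 0, 0],
    [0, 0, 0],
    [0, 0, 0],
    [0, 0, 0],
    [0, 0, 0],
    [0, 0, 0],
    [0, 0, 0],
    [0, 0, 0],
    [0, 0, 0]
  ],
  "claw": [1, 1, 1, 1, 1, 1, 1, 1, 1, 1]
}}

```text
time: 6.85
eef_pos: [0.5613, -0.0232, 0.1281]
eef_rot: [0.996, 0.086, 0.0, 0.0]
ft_force: [-0.0, -0.4, 0.8]
opening: 0.0002
finger_force: 0.0
```

Call:
{"name": "drive_tool", "arguments": {
  "delta_pos": [
    [0, 0, -0.03],
    [0, 0, -0.03],
    [0, 0, -0.03],
    [0, 0, -0.03],
    [0, 0, -0.03],
    [0, 0, -0.03],
    [0, 0, -0.03],
    [0, 0, -0.03],
    [0, 0, -0.03],
    [0, 0, -0.03]
  ],
  "rot": [
    [0, 0, 0],
    [0, 0, 0],
    [0, 0, 0],
    [0, 0, 0],
    [0, 0, 0],
    [0, 0, 0],
    [0, 0, 0],
    [0, 0, 0],
    [0, 0, 0],
    [0, 0, 0]
  ],
  "claw": [1, 1, 1, 1, 1, 1, 1, 1, 1, 1]
}}

```text
time: 8.1
eef_pos: [0.5614, -0.0232, 0.1205]
eef_rot: [0.996, 0.086, 0.0, 0.0]
ft_force: [0.1, 0.3, 3.3]
opening: 0.0
finger_force: 1.7
```

The force is now about 4 N, so the button is sliding. Home should be near TCP z = 0.117.

Call:
{"name": "drive_tool", "arguments": {
  "delta_pos": [
    [0, 0, -0.02],
    [0, 0, -0.02],
    [0, 0, -0.02],
    [0, 0, -0.02],
    [0, 0, -0.02],
    [0, 0, 0],
    [0, 0, 0],
    [0, 0, 0],
    [0, 0, 0],
    [0, 0, 0]
  ],
  "rot": [
    [0, 0, 0],
    [0, 0, 0],
    [0, 0, 0],
    [0, 0, 0],
    [0, 0, 0],
    [0, 0, 0],
    [0, 0, 0],
    [0, 0, 0],
    [0, 0, 0],
    [0, 0, 0]
  ],
  "claw": [1, 1, 1, 1, 1, 1, 1, 1, 1, 1]
}}

```text
time: 9.35
eef_pos: [0.5612, -0.0232, 0.118]
eef_rot: [0.996, 0.086, -0.0, 0.0]
ft_force: [1.5, 0.0, 3.0]
opening: -0.0001
finger_force: 1.3
```

Call:
{"name": "drive_tool", "arguments": {
  "delta_pos": [
    [0, 0, -0.02],
    [0, 0, -0.02],
    [0, 0, 0],
    [0, 0, 0],
    [0, 0, 0],
    [0, 0, 0],
    [0, 0, 0],
    [0, 0, 0],
    [0, 0, 0],
    [0, 0, 0]
  ],
  "rot": [
    [0, 0, 0],
    [0, 0, 0],
    [0, 0, 0],
    [0, 0, 0],
    [0, 0, 0],
    [0, 0, 0],
    [0, 0, 0],
    [0, 0, 0],
    [0, 0, 0],
    [0, 0, 0]
  ],
  "claw": [1, 1, 1, 1, 1, 1, 1, 1, 1, 1]
}}

```text
time: 10.6
eef_pos: [0.5613, -0.0232, 0.1171]
eef_rot: [0.996, 0.086, 0.0, 0.0]
ft_force: [2.4, 0.3, 2.0]
opening: -0.0
finger_force: 1.6
```

Call:
{"name": "drive_tool", "arguments": {
  "delta_pos": [
    [0, 0, -0.02],
    [0, 0, 0],
    [0, 0, 0],
    [0, 0, 0],
    [0, 0, 0],
    [0, 0, 0],
    [0, 0, 0],
    [0, 0, 0],
    [0, 0, 0],
    [0, 0, 0]
  ],
  "rot": [
    [0, 0, 0],
    [0, 0, 0],
    [0, 0, 0],
    [0, 0, 0],
    [0, 0, 0],
    [0, 0, 0],
    [0, 0, 0],
    [0, 0, 0],
    [0, 0, 0],
    [0, 0, 0]
  ],
  "claw": [1, 1, 1, 1, 1, 1, 1, 1, 1, 1]
}}

```text
time: 11.85
eef_pos: [0.5613, -0.0232, 0.1167]
eef_rot: [0.996, 0.086, 0.0, 0.0]
ft_force: [0.4, -0.7, 4.9]
opening: -0.0002
finger_force: 2.6
```

Call:
{"name": "drive_tool", "arguments": {
  "delta_pos": [
    [0, 0, -0.02],
    [0, 0, 0],
    [0, 0, 0],
    [0, 0, 0],
    [0, 0, 0],
    [0, 0, 0],
    [0, 0, 0],
    [0, 0, 0],
    [0, 0, 0],
    [0, 0, 0]
  ],
  "rot": [
    [0, 0, 0],
    [0, 0, 0],
    [0, 0, 0],
    [0, 0, 0],
    [0, 0, 0],
    [0, 0, 0],
    [0, 0, 0],
    [0, 0, 0],
    [0, 0, 0],
    [0, 0, 0]
  ],
  "claw": [1, 1, 1, 1, 1, 1, 1, 1, 1, 1]
}}

```text
time: 13.1
eef_pos: [0.5614, -0.0232, 0.1167]
eef_rot: [0.996, 0.086, 0.0, 0.0]
ft_force: [-1.0, 0.1, 7.4]
opening: -0.0
finger_force: 3.7
```

The TCP has stopped at 0.1167 while the force rises, so the button is against its stop. Withdrawing straight up, then back out to the side the arm came from.

Call:
{"name": "drive_tool", "arguments": {
  "delta_pos": [
    [0, 0, 0.1],
    [0, 0, 0.3],
    [0, 0, 0.7],
    [0, 0, 0.8],
    [0, 0, 0.8],
    [0, 0, 0.8],
    [0, 0, 0.8],
    [0, 0, 0.8],
    [0, 0, 0.2],
    [0, 0, 0]
  ],
  "rot": [
    [0, 0, 0],
    [0, 0, 0],
    [0, 0, 0],
    [0, 0, 0],
    [0, 0, 0],
    [0, 0, 0],
    [0, 0, 0],
    [0, 0, 0],
    [0, 0, 0],
    [0, 0, 0]
  ],
  "claw": [1, 1, 1, 1, 1, 1, 1, 1, 1, 1]
}}

```text
time: 14.35
eef_pos: [0.5613, -0.0232, 0.2487]
eef_rot: [0.996, 0.086, 0.0, 0.0]
ft_force: [-0.3, 0.0, -1.2]
opening: -0.0001
finger_force: 0.0
```

Call:
{"name": "drive_tool", "arguments": {
  "delta_pos": [
    [-0.5, -1, 0],
    [-0.5, -1, 0],
    [-0.5, -1, 0],
    [-0.5, -1, 0],
    [-0.5, -1, 0],
    [-0.5, -1, 0],
    [-0.5, -1, 0],
    [-0.5, -1, 0],
    [-0.5, -1, 0],
    [-0.3, -0.5, 0]
  ],
  "rot": [
    [0, 0, 0],
    [0, 0, 0],
    [0, 0, 0],
    [0, 0, 0],
    [0, 0, 0],
    [0, 0, 0],
    [0, 0, 0],
    [0, 0, 0],
    [0, 0, 0],
    [0, 0, 0]
  ],
  "claw": [1, 1, 1, 1, 1, 1, 1, 1, 1, 1]
}}

```text
time: 15.6
eef_pos: [0.4402, -0.2613, 0.2472]
eef_rot: [0.996, 0.086, -0.001, -0.001]
ft_force: [0.7, 0.6, -0.0]
opening: 0.0001
finger_force: 0.0
```

```bash
python3 b.py | grep -E "^(scene|top) "
python3 - <<'E'
from h import *
p=ctrl.get_image("scene"); cv2.imwrite("pics/end.png",cv2.resize(p["image"][180:310,190:350,::-1],None,fx=4,fy=4,interpolation=cv2.INTER_CUBIC))
s=ctrl.state();print(s["time"],s["eef_pos"],s["ft_force"])
E
```

```text
scene 114 [218.9 232.1] mean [0.5354 0.1227 0.0966] medz 0.0967
scene 122 [231.6 255.9] mean [0.5446 0.0739 0.0962] medz 0.0962
scene 121 [244.8 280.5] mean [0.5534 0.0244 0.0967] medz 0.0968
scene 128 [258.4 305.8] mean [ 0.5623 -0.0247  0.0964] medz 0.0965
top 89 [214.4 314.3] mean [ 0.5626 -0.0236  0.0968] medz 0.097
top 90 [218.3 291.9] mean [0.5536 0.0254 0.0969] medz 0.097
top 90 [222.  269.2] mean [0.5451 0.0748 0.0968] medz 0.0967
top 91 [225.7 246.7] mean [0.5365 0.1236 0.0967] medz 0.0967
15.75 [ 0.44092399 -0.26061394  0.24781668] [0.21086667 0.21663802 0.25980632]
```

View pics/end.png

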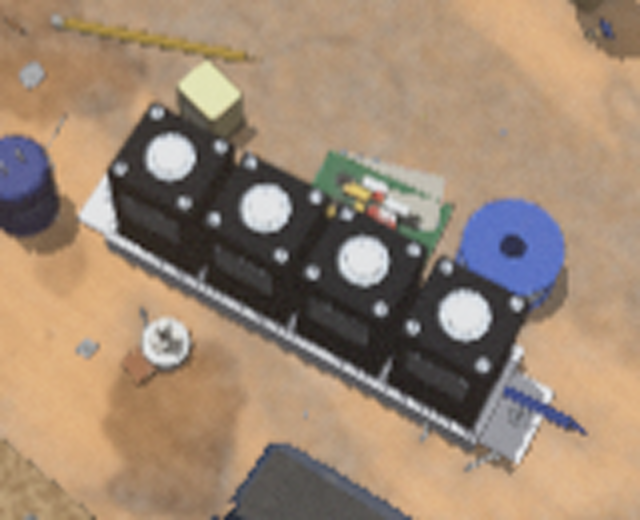

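All four buttons now read about 96.5–97 mm and look flush, the modules stand straight, and the hand is well clear. Handing in.

```bash
python3 -c "
from station import ctrl
print(ctrl.sign_off())"
```

```text
the job is handed in; nothing more can be done
None
```

The tripped breaker (the one at the base's -y end) is pressed fully home and the hand is well over 10 cm clear. All four buttons read level, and the job is handed in; sign-off returned no verdict.

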